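# Clamp a reagent bottle: snug plus an eighth of a turn

### The arm

A 7-joint arm with a two-finger parallel gripper is mounted at the origin on a cart in front of the work surface, level with it; the furniture and walls round the work are solid. World frame = base frame: x ahead of the robot, y to its left, z up, the work surface at z = 0. Lengths are in m, angles in rad, forces in N, time in s.
With the tool pointing down it reaches from about 0.35 to 0.9 m from the base axis. Payload 8.1 kg.
Tool frame: the origin (TCP) lies between the finger pads; the fingertips stand ahead of it and the grasp point (between the pads) is the TCP (arm.nose_length is the z of the fingertips in the tool frame, in m); z points along the fingers, y is the line along which they close (so a half turn about z gives the same grasp; the last joint's range is limited). The gripper opens to 92 mm and grips with 3 to 60 N. Pads are 19 mm wide; open, the fingers measure 130 mm over their backs; the gripper's body (75 mm by 190 mm) begins 47 mm behind the grasp point.
Start: joints at [1.185, 0.434, 0.025, 1.573, -0.012, 1.134, -0.075], TCP at [0.174, -0.6, 0.246] pointing down, gripper open.
Joint ranges: [-2.62, 2.62], [-0.44, 2.09], [-1.27, 1.32], [0.08, 2.57], [-1.32, 4.46], [0.12, 2], [-2.74, 2.74]. Speed limits (rad/s): [2.22, 2.22, 3.01, 3.01, 3.14, 3.14, 3.14].

### API

Orientations are given as a rotation vector (axis times angle).
In Python, from cell import sensors, optics, arm gives the robot as it stands.
- The arm moves only by the tool arm_command, never from a script. Its argument "deltas" is one flat list of numbers, 7 for each row, row after row: the turn, a rotation vector about the world's x, y, z as a fraction of full scale, then the shift along the world's x, y, z as a fraction of full scale, then the finger opening in mm, from 0 to 91.8. In form: [wx, wy, wz, dx, dy, dz, fingers, wx, wy, wz, dx, dy, dz, fingers, ...]. A call has 1 to 20 rows; each row is the pose to reach, as a shift and turn from the pose commanded when the call began; what a row does not reach only later rows make up. Full scale, the value 1, is 1 m for a shift and 90 degrees for a turn. A row lasts 1/10 s, in which the tool goes at most 50 mm and 8.59 degrees, less where a joint would pass 70% of its speed; a pose out of reach is approached as far as the arm can. A call with a number of a shift or a turn outside -1 to 1 is refused whole. A call with a gripper value outside its range is refused whole. The fingers move at their own pace and stop on an object; "force" is the grip in N (left out, the last holds). Time passes only in rows, so rows that repeat a pose let the fingers close. It gives the time, the measured TCP pose, the force, the opening and the grip force at its end, in the units of the state.
- sensors.observe(): the state, without advancing time (a new reading comes with each control period).
- optics.get_image(name): name is "side" or "top"; returns the picture (400x640x3 uint8, blue, green, red); there is no depth.
- optics.calibration(name): a dict with "camera_matrix" (3x3 intrinsics, pixels), "D" ([k1, k2, p1, p2, k3] as OpenCV has them; the pictures are not rectified), "rvec" (rotation vector, rad) and "tvec" (3), from world to camera coordinates, as OpenCV has them. Camera axes: x right, y down, z forward; pixel columns grow to the right and rows downward; lengths in m; the calibration is good to about 2 mm. A picture is of the moment at which its call begins. calibration takes no time and is no camera call.
- arm.sign_off(): hands the job in; it is judged then, once.
The state is a dict: "clock": time; "joints": joint angles; "dq": joint speeds; "joint_efforts": joint torques, N m; "position": TCP position; "ee_rot": TCP orientation; "force": force on the tool from outside, world axes, zero at the start; "ft_torque": the same for the moment, N m; "width": opening from 0.0 (shut) to 1.0 (fully open); "gripper_force": force on a finger pad.
Only numpy, scipy, OpenCV 4.12 (cv2) and the standard library are available. Lean on these libraries where they do the work, as an engineer would, in place of code of your own. Each camera call takes 0.05 s, during which the arm holds its last target. There are 200 camera calls.

### The job

Stand the small amber bottle upright on the base plate of the bench clamp, between the V jaw and the rubber-faced pad, and let go of it. Then turn the clamp's round hand knob clockwise until the jaw has the bottle firmly against the pad and the resistance rises sharply, add one eighth of a turn (45 degrees) more and no further, and let go. Leave the large bottle, the beaker and the vial where they stand.

Things in the scene. Friction and masses are not known exactly. Their poses are not given: they have to be found in the camera images.
- bottle: Small amber glass reagent bottle with a black screw cap, 44 mm diameter, 88 mm tall, about 0.11 kg, loose, standing upright; the straight body reaches up to about 55 mm and the cap does not turn. Origin: centre of its underside, z up.
- clamp: Bench bottle clamp, fixed. Origin: underside of its base plate, under the bottle place. Base plate x +-50, y -140 to +100 mm, 8 mm thick (the bottle stands on it). Along its y: grey gear housing with knob (-135 to -75, top z = 52), V jaw, bottle place near y = 0, pad, grey end block (+62 to +96, top z = 44 mm). Jaw and pad are 36 mm wide in x, tops at z = 42 mm; beside them in x is free.
- clamp_pad: Pad with black rubber face opposite the jaw, 34 mm wide, 30 high. Origin: centre of the face, z = 27 mm; y (parallel to the clamp's y) points away from the bottle. It starts at clamp y = 26 to 29 mm. As found, the bottle has 5 to 13 mm of play in y between V jaw and pad. A stiff cushion: it stays put below 45 N, yields along +y at 45 N and does not spring back.
- knob_axis (a point): Round black fluted hand knob, 40 mm diameter, 30 mm high, on an upright axis at clamp x = 0, y = -105 mm. This point: on its axis at mid grip, 81 mm above the worktop; its axes are the clamp's and do not turn with the knob. 14 mm free below it. Clockwise from above tightens; stays at its height and where left; 1 rad moves the jaw 5 mm. About 0.09 N m free, bottle meets pad after 1 to 2.7 rad, then about 0.3 N m.
- big_bottle: Bystander: large amber bottle, black cap, 60 mm diameter, 118 mm tall. Origin: centre of its underside.
- beaker: Bystander: glass beaker, 58 mm wide, 74 mm tall. Origin: centre of its underside.
- vial: Bystander: small glass vial with a black cap, 23 mm diameter, 49 mm tall. Origin: centre of its underside.
Mind the look-alikes: they are no part of the job. What is shaped like the bottle but blue or purple is not meant.

How it is judged:
On the way, in this order (a step that is already met when the one before it is completed fails the run):
1. the small bottle stands upright on the clamp's base plate between jaw and pad, and the fingers have let go of it (x of bottle in the frame of clamp between -0.012 and 0.012 m and y of bottle in the frame of clamp between -0.015 and 0.02 m and z of bottle in the frame of clamp between 0.006 and 0.012 m and angle between bottle's own z axis and vertical below 0.1 rad and contact force between the fingers and bottle below 0.1 N), for 0.2 s.
2. the jaw holds the bottle against the pad (more than 4 N) and the pad has not yet given way by 1.5 mm (contact force between clamp_pad and bottle above 4 N and distance of clamp_pad from where it was at the start of the episode below 0.0015 m and contact force between the fingers and bottle below 0.1 N), for 0.03 s.
At the end, for the whole second after the job is handed in: The small bottle is upright (0.1 rad) on the base plate, within 12 mm of the centre line, at rest and pressed on the pad with over 3 N; the pad has been pushed back 2.8 to 5 mm from its start (32 to 57 degrees of knob; an eighth of a turn is 3.9 mm) (x of bottle in the frame of clamp between -0.012 and 0.012 m and y of bottle in the frame of clamp between -0.005 and 0.022 m and z of bottle in the frame of clamp below 0.012 m and angle between bottle's own z axis and vertical below 0.1 rad and distance of clamp_pad from where it was at the start of the episode between 0.0028 and 0.005 m and contact force between clamp_pad and bottle above 3 N and linear speed of bottle below 0.02 m/s); the robot touches nothing.
It fails at once if the pad is pushed back by more than 5.5 mm (overtightened) (distance of clamp_pad from where it was at the start of the episode above 0.0055 m).
It fails at once if the small bottle is tipped by more than 0.6 rad (angle between bottle's own z axis and vertical above 0.6 rad).
It fails at once if the large amber bottle is moved by more than 30 mm (distance of big_bottle from where it was at the start of the episode above 0.03 m).
It fails at once if the beaker is moved by more than 30 mm (distance of beaker from where it was at the start of the episode above 0.03 m).
It fails at once if the vial is moved by more than 30 mm (distance of vial from where it was at the start of the episode above 0.03 m).
It also fails if it takes over 72 s, if anything falls off the work surface, if the arm or the gripper's body presses on something with over 40 N, if the wrist force passes 120 N, or if a joint passes its speed limit or range.

## Working session

There is one attempt and no reset: what is moved stays moved. The work goes in short steps, Python scripts to look and compute and a tool call to move; the robot and the scene stay as the last step left them, time stands still between calls to the robot, and variables do not carry over. Pictures are saved under pics/ and viewed, at most 10 in all, crops included, and the job is handed in when it is done.

Besides the shell and the picture viewer there is one more tool, called after ">>>" as name(argument=value, ...) on one line, values as JSON. arm_command: Moves the arm, as the interface text tells. Its arguments: {"type":"object","properties":{"deltas":{"type":"array","items":{"type":"number"}},"force":{"type":"number"}},"required":["deltas"]}

```bash
mkdir -p pics; python3 - <<'E'
from cell import sensors, optics, arm
import cv2
for n in("top","side"):
    cv2.imwrite(f"pics/{n}0.png",optics.get_image(n)); c=optics.calibration(n); print(n,c)
print(sensors.observe(),arm.nose_length)
E
```

```text
top {'camera_matrix': array([[384.36414541,   0.        , 322.06938783],
       [  0.        , 384.36414541, 205.21421796],
       [  0.        ,   0.        ,   1.        ]]), 'D': array([-0.01079948,  0.        ,  0.        ,  0.        ,  0.        ]), 'rvec': array([ 2.15381275, -2.16608505,  0.18377365]), 'tvec': array([-0.00794199,  0.53292849,  1.00233148])}
side {'camera_matrix': array([[507.24087268,   0.        , 322.08277641],
       [  0.        , 507.24087268, 200.22693138],
       [  0.        ,   0.        ,   1.        ]]), 'D': array([-0.03985946,  0.        ,  0.        ,  0.        ,  0.        ]), 'rvec': array([ 0.50702027, -2.42129561,  1.53339759]), 'tvec': array([0.49142861, 0.14046008, 1.02400048])}
{'clock': 0.1, 'joints': array([ 1.18541562,  0.43516095,  0.02500725,  1.5739905 , -0.01161104,
        1.13401627, -0.07510263]), 'dq': array([ 0.00022732, -0.00145802,  0.00021081, -0.00103962,  0.00037199,
        0.00116278,  0.0009463 ]), 'joint_efforts': array([ 3.66003289e-03, -6.69135046e+01,  9.88391675e-01, -3.15147114e+01,
       -6.04284788e-02,  3.74181743e-02, -9.28204457e-06]), 'position': array([ 0.17420815, -0.59978244,  0.24502511]), 'ee_rot': array([-3.10888998e+00, -4.42349998e-01,  5.23662094e-04]), 'force': array([ 0.22839679, -0.32840145, -0.56714856]), 'ft_torque': array([-0.04934792, -0.0050154 ,  0.00318795]), 'gripper_force': 0.0, 'width': 1.0019568675566906} 0.019
```

View pics/top0.png

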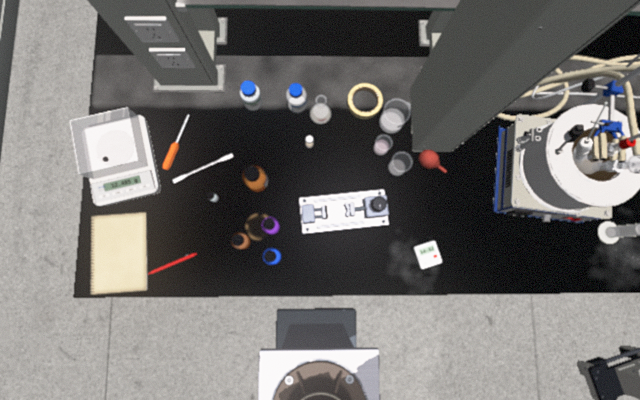

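View pics/side0.png

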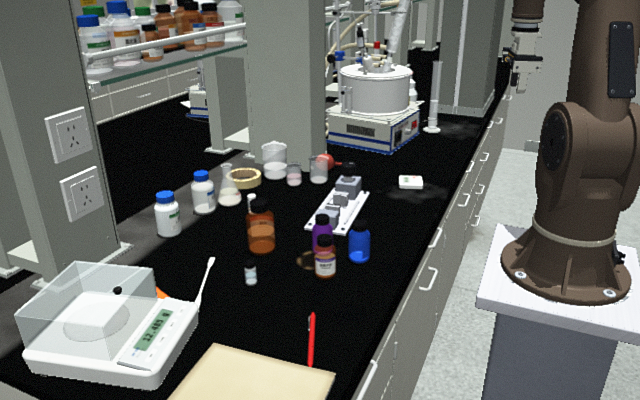

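Amber candidates in the top view are (240,240), the smaller one, and (256,180), the large bottle. The purple one at (268,226) and the blue one at (272,256) are look-alikes. A brown ring lies at (257,226). The small amber one at (240,240), side view (325,257), fits the description. I'll confirm it in an enlarged crop.

```bash
python3 - <<'E'
import cv2,numpy as np
t=cv2.imread("pics/top0.png");s=cv2.imread("pics/side0.png")
a=cv2.resize(t[165:275,200:400],(800,440),interpolation=cv2.INTER_CUBIC)
cv2.imwrite("pics/c_top.png",a)
b=cv2.resize(s[170:290,220:380],(800,600),interpolation=cv2.INTER_CUBIC)
cv2.imwrite("pics/c_side.png",b)
E
```

```text
(no output)
```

View pics/c_top.png

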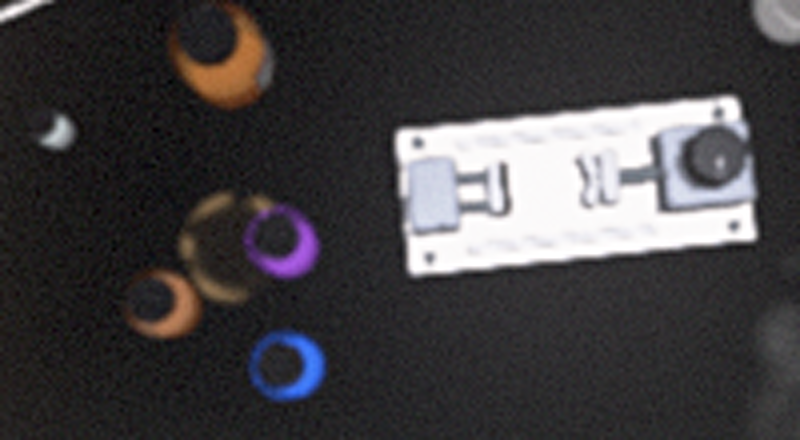

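View pics/c_side.png

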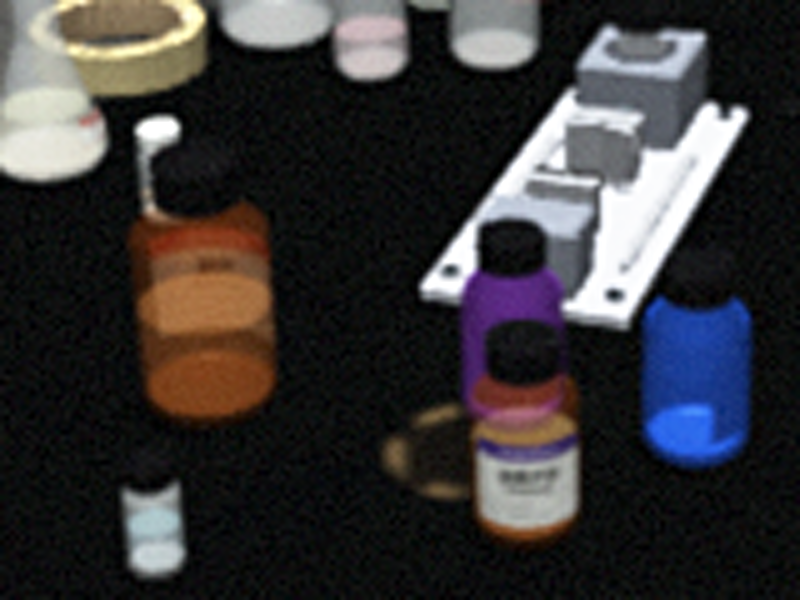

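```bash
cat > h.py <<'E'
import cv2,numpy as np
from cell import sensors, optics, arm
def ray(n,u,v,z):
    c=optics.calibration(n); R=cv2.Rodrigues(c["rvec"])[0]
    p=cv2.undistortPoints(np.array([[[u,v]]],float),c["camera_matrix"],c["D"])[0,0]
    d=R.T@[p[0],p[1],1]; o=-R.T@c["tvec"]
    return o+d*(z-o[2])/d[2]
def proj(n,P):
    c=optics.calibration(n)
    return cv2.projectPoints(np.array(P,float).reshape(-1,3),c["rvec"],c["tvec"],c["camera_matrix"],c["D"])[0][:,0]
E
python3 - <<'E'
from h import *
np.set_printoptions(precision=4,suppress=True)
T=lambda x,y,z:ray("top",200+x/4-.375,165+y/4-.375,z)
S=lambda x,y,z:ray("side",220+x/5-.4,170+y/5-.4,z)
print("bottle cap T",T(152,300,.088),"S",S(525,338,.088),"body bottom S axis",S(527,520,0))
print("big T",T(207,35,.118),"blue",T(283,366,.088),"purple",T(272,240,.088))
cs=[T(*p,.008) for p in [(395,130),(740,97),(757,240),(410,276)]]
print("corners",*cs,sep="\n")
far=(cs[0]+cs[3])/2;near=(cs[1]+cs[2])/2
ax=far-near; L=np.hypot(*ax[:2]);ax/=L
print("len",L,"wid",np.linalg.norm(cs[0]-cs[3]),np.linalg.norm(cs[1]-cs[2]),"yaw of y axis from world y",np.arctan2(-ax[0],ax[1]))
O=near+ax*.140*L/.24; print("origin",O)
print("knob by plate",O-ax*.105,"knob T",T(715,153,.096),"S plate corners",S(425,290,.008),S(628,322,.008),S(748,112,.008))
print("jaw top",T(590,180,.042),"pad front",T(506,188,.042))
E
```

```text
bottle cap T [0.4386 0.2048 0.088 ] S [0.4379 0.2107 0.088 ] body bottom S axis [0.4407 0.2039 0.    ]
big T [0.603  0.1686 0.118 ] blue [0.3966 0.1217 0.088 ] purple [0.4763 0.1296 0.088 ]
corners
[0.5603 0.0542 0.008 ]
[ 0.583  -0.1884  0.008 ]
[ 0.482  -0.1972  0.008 ]
[0.4584 0.0437 0.008 ]
len 0.2428764057414025 wid 0.10240866507751185 0.10143363443782286 yaw of y axis from world y 0.09565814134367057
origin [ 0.519  -0.0518  0.008 ]
knob by plate [ 0.529  -0.1563  0.008 ] knob T [ 0.5301 -0.1541  0.096 ] S plate corners [0.5568 0.0574 0.008 ] [0.4586 0.049  0.008 ] [ 0.4849 -0.1914  0.008 ]
jaw top [ 0.5201 -0.0784  0.042 ] pad front [ 0.5149 -0.0216  0.042 ]
```

Both views agree on the small amber bottle at about (0.439, 0.206), and the cap height is consistent. The clamp origin is at about (0.519, -0.052), yaw 0.096, with the plate measuring 243x102 mm against 240x100. The knob is at about (0.529, -0.156). I'll close the fingers along clamp x.

>>> arm_command(deltas=[0,0,0.2,0.2,0.25,0.03,91.8,0,0,0.3,0.3,0.35,0.03,91.8,0,0,0.5,0.3,0.4,0.03,91.8,0,0,0.6,0.3,0.4,0.03,91.8,0,0,0.7,0.3,0.4,0.03,91.8,0,0,0.8,0.3,0.4,0.03,91.8,0,0,0.881,0.3,0.4,0.03,91.8,0,0,0.881,0.3,0.4,0.03,91.8,0,0,0.881,0.3,0.4,0.03,91.8,0,0,0.881,0.265,0.806,0.005,91.8,0,0,0.881,0.265,0.806,0.005,91.8,0,0,0.881,0.265,0.806,0.005,91.8,0,0,0.881,0.265,0.806,0.005,91.8,0,0,0.881,0.265,0.806,0.005,91.8,0,0,0.881,0.265,0.806,0.005,91.8,0,0,0.881,0.265,0.806,0.005,91.8,0,0,0.881,0.265,0.806,0.005,91.8,0,0,0.881,0.265,0.806,0.005,91.8,0,0,0.881,0.265,0.806,0.005,91.8,0,0,0.881,0.265,0.806,0.005,91.8], force=20)

```text
clock: 2.1
position: [0.4387, 0.2068, 0.2503]
ee_rot: [-2.108, -2.328, 0.001]
force: [0.1, -0.1, -0.4]
width: 0.996
gripper_force: 0.0
```

>>> arm_command(deltas=[0,0,0,0,0,-0.05,91.8,0,0,0,0,0,-0.1,91.8,0,0,0,0,0,-0.13,91.8,0,0,0,0,0,-0.16,91.8,0,0,0,0,0,-0.18,91.8,0,0,0,0,0,-0.205,91.8,0,0,0,0,0,-0.205,91.8,0,0,0,0,0,-0.205,91.8])

```text
clock: 2.9
position: [0.4395, 0.2045, 0.0459]
ee_rot: [2.114, 2.323, -0.002]
force: [0.1, -0.1, 0.6]
width: 1.001
gripper_force: 0.0
```

```bash
python3 - <<'E'
from h import *
s=optics.get_image("side");t=optics.get_image("top")
b=cv2.resize(s[190:300,250:400],(600,440),interpolation=cv2.INTER_CUBIC)
cv2.imwrite("pics/g1.png",b)
print(sensors.observe()["position"])
E
```

```text
[0.440206   0.20549412 0.04690665]
```

View pics/g1.png

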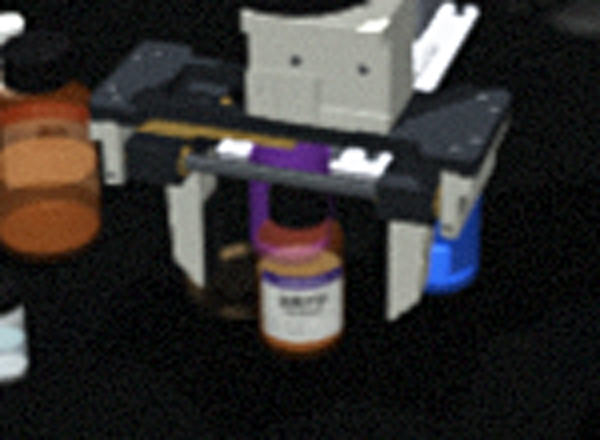

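The bottle at crop (300,290) stands between the two fingers (185,230) and (405,260) and is roughly centred. I'll close at 20 N and lift.

>>> arm_command(deltas=[0,0,0,0,0,0,40,0,0,0,0,0,0,36,0,0,0,0,0,0,36,0,0,0,0,0,0,36,0,0,0,0,0,0,36,0,0,0,0,0,0,36,0,0,0,0,0,0,36,0,0,0,0,0,0,36], force=20)

```text
clock: 3.8
position: [0.4393, 0.2059, 0.0457]
ee_rot: [-2.112, -2.325, 0.0]
force: [-0.0, 0.3, 0.9]
width: 0.466
gripper_force: 20.0
```

>>> arm_command(deltas=[0,0,0,0,0,0.02,36,0,0,0,0,0,0.05,36,0,0,0,0,0,0.09,36,0,0,0,0,0,0.13,36,0,0,0,0,0,0.15,36,0,0,0,0,0,0.15,36])

```text
clock: 4.4
position: [0.4407, 0.2067, 0.1985]
ee_rot: [2.111, 2.323, 0.007]
force: [0.9, -0.3, -1.3]
width: 0.47
gripper_force: 20.0
```

```bash
python3 - <<'E'
from h import *
t=cv2.imread("pics/top0.png")
b=cv2.resize(t[190:240,300:400],(800,400),interpolation=cv2.INTER_CUBIC)
O=np.array([.519,-.0518]);a=.0957;X=np.array([np.cos(a),np.sin(a)]);Y=np.array([-X[1],X[0]])
def w(x,y,z): return [*(O+X*x+Y*y),z]
for k,y in enumerate([-.03,-.02,0,.02,.03]):
    q=proj("top",[w(-.018,y,.042),w(.018,y,.042)])
    q=((q-[300,190]+.5)*8-.5).astype(int)
    cv2.line(b,tuple(q[0].tolist()),tuple(q[1].tolist()),(0,0,255) if k!=2 else (0,160,0),1)
cv2.imwrite("pics/cl.png",b)
print(sensors.observe()["position"],sensors.observe()["width"])
E
```

```text
[0.44070621 0.20672549 0.19845597] 0.47049199882685877
```

View pics/cl.png

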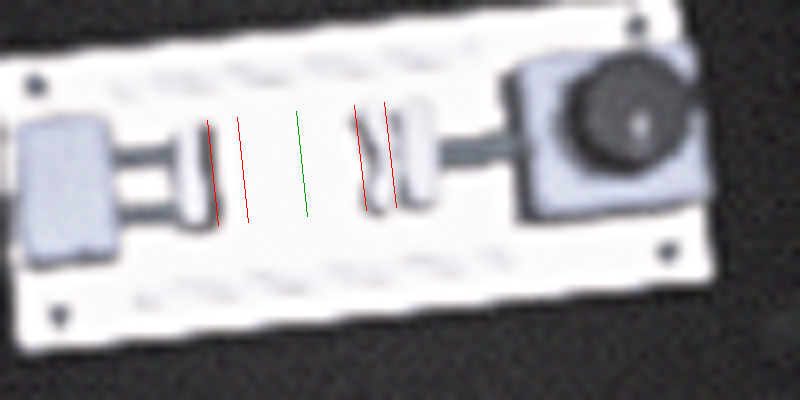

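The pad face is at y ≈ +29 mm. The V tips are at ≈ -20 mm and the apex at ≈ -26 mm, so the middle of the play is at y ≈ +2 mm. Next I carry the bottle above that point and look.

>>> arm_command(deltas=[0,0,0,0.015,-0.04,0,36,0,0,0,0.03,-0.08,0,36,0,0,0,0.045,-0.12,0,36,0,0,0,0.06,-0.16,0,36,0,0,0,0.07,-0.2,0,36,0,0,0,0.075,-0.23,0,36,0,0,0,0.08,-0.256,0,36,0,0,0,0.08,-0.256,-0.03,36,0,0,0,0.08,-0.256,-0.06,36,0,0,0,0.08,-0.256,-0.085,36,0,0,0,0.08,-0.256,-0.085,36,0,0,0,0.08,-0.256,-0.085,36])

```text
clock: 5.6
position: [0.5188, -0.0499, 0.1102]
ee_rot: [-2.111, -2.325, 0.002]
force: [-0.1, -0.7, 0.0]
width: 0.471
gripper_force: 20.0
```

```bash
python3 - <<'E'
from h import *
s=optics.get_image("side");t=optics.get_image("top");o=sensors.observe();print(o["position"],o["width"])
b=cv2.resize(s[150:240,290:410],(800,600),interpolation=cv2.INTER_CUBIC)
P=o["position"].copy()
print(proj("side",[[P[0],P[1],P[2]-.046],[P[0],P[1],P[2]+.042]]))
def pt(p,c):
    u,v=proj("side",[p])[0]; cv2.circle(b,(int((u-289.5)*6.667),int((v-149.5)*6.667)),3,c,-1)
pt([P[0],P[1],P[2]-.046],(0,255,0)); 
Y=np.array([-.0955,.9954])
for y in (-.026,.029): q=np.array([.519,-.0518])+Y*y; pt([*q,.042],(0,0,255))
cv2.imwrite("pics/p1.png",b)
E
```

```text
[ 0.52003572 -0.04992113  0.11163458] 0.469850304660715
[[336.93925503 190.1320533 ]
 [337.04898358 155.97617457]]
```

View pics/p1.png

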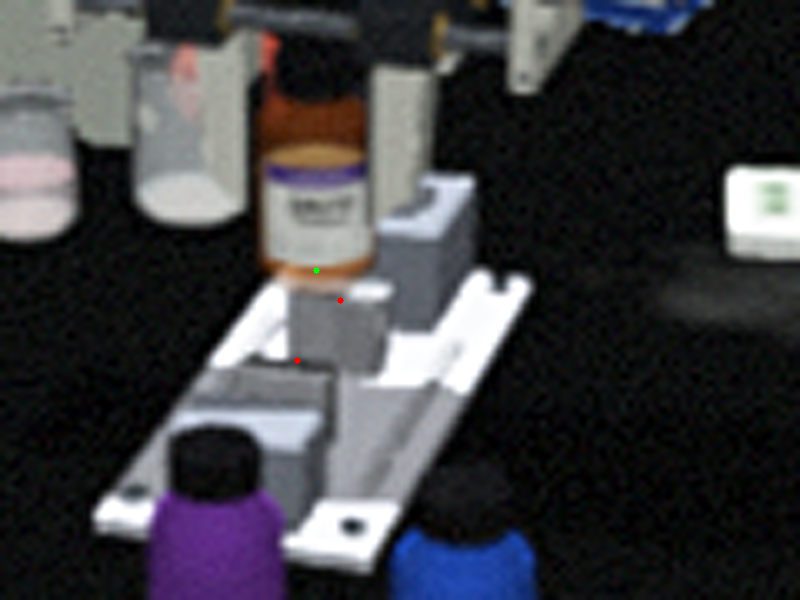

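The bottle's underside centre matches the projected point (316,270), and it is clear of the jaw and pad tops. Descending.

>>> arm_command(deltas=[0,0,0,0,0,-0.01,36,0,0,0,0,0,-0.02,36,0,0,0,0,0,-0.03,36,0,0,0,0,0,-0.04,36,0,0,0,0,0,-0.048,36,0,0,0,0,0,-0.053,36,0,0,0,0,0,-0.056,36,0,0,0,0,0,-0.057,36,0,0,0,0,0,-0.057,36])

```text
clock: 6.6
position: [0.5195, -0.0501, 0.0539]
ee_rot: [2.112, 2.325, 0.0]
force: [-0.4, 0.3, -1.0]
width: 0.47
gripper_force: 20.0
```

>>> arm_command(deltas=[0,0,0,0,0,-0.0005,43,0,0,0,0,0,-0.0005,48,0,0,0,0,0,-0.0005,56,0,0,0,0,0,-0.0005,70,0,0,0,0,0,-0.0005,91.8,0,0,0,0,0,-0.0005,91.8,0,0,0,0,0,-0.0005,91.8,0,0,0,0,0,0.03,91.8,0,0,0,0,0,0.07,91.8,0,0,0,0,0,0.12,91.8,0,0,0.05,0,0,0.14,91.8,0,0,0.15,0.01,-0.04,0.14,91.8,0,0,0.25,0.01,-0.08,0.14,91.8,0,0,0.35,0.01,-0.105,0.14,91.8,0,0,0.45,0.01,-0.105,0.14,91.8,0,0,0.55,0.01,-0.105,0.14,91.8,0,0,0.65,0.01,-0.105,0.14,91.8,0,0,0.75,0.01,-0.105,0.14,91.8,0,0,0.75,0.01,-0.105,0.14,91.8])

```text
clock: 8.5
position: [0.5292, -0.1554, 0.1936]
ee_rot: [-0.456, -3.108, -0.0]
force: [-0.0, -0.3, 0.3]
width: 1.001
gripper_force: 0.0
```

```bash
python3 - <<'E'
from h import *
s=optics.get_image("side");o=sensors.observe();print(o["position"],o["joints"],o["width"],o["ft_torque"],o["clock"])
b=cv2.resize(s[140:240,290:410],(720,600),interpolation=cv2.INTER_CUBIC)
cv2.imwrite("pics/p2.png",b)
E
```

```text
[ 0.52920042 -0.15538016  0.19352435] [ 0.80251106  0.5132315  -0.86801061  1.76981357  0.44180405  1.0666197
  1.05766428] 1.0000487401115596 [ 0.09269312 -0.20607072 -0.00921043] 8.55
```

View pics/p2.png

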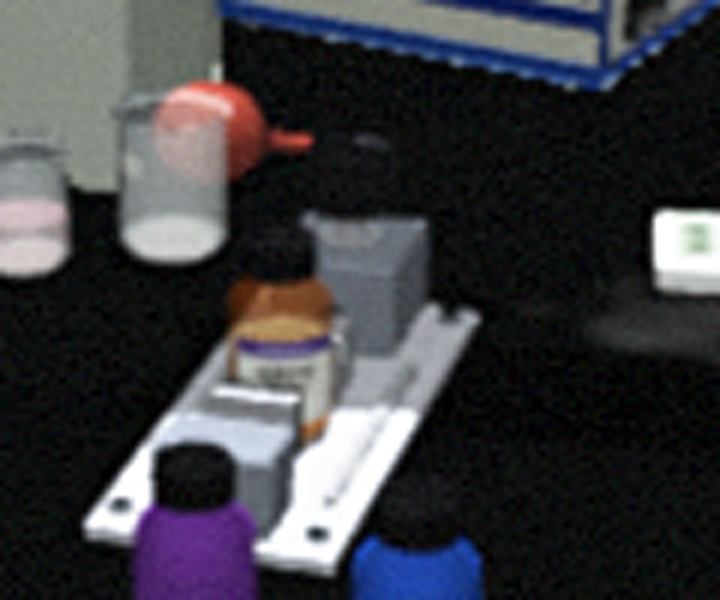

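The bottle stands upright between jaw and pad, at crop (285,370), and the fingers are clear. Next I lower onto the knob and grip it.

>>> arm_command(deltas=[0,0,0,0,0,-0.04,80,0,0,0,0,0,-0.07,80,0,0,0,0,0,-0.095,80,0,0,0,0,0,-0.113,80,0,0,0,0,0,-0.113,60,0,0,0,0,0,-0.113,45,0,0,0,0,0,-0.113,30,0,0,0,0,0,-0.113,30,0,0,0,0,0,-0.113,30,0,0,0,0,0,-0.113,30,0,0,0,0,0,-0.113,30,0,0,0,0,0,-0.113,30], force=50)

```text
clock: 9.75
position: [0.5299, -0.1547, 0.0813]
ee_rot: [0.464, 3.106, 0.001]
force: [0.2, 2.4, 5.8]
width: 0.429
gripper_force: 50.0
```

```bash
python3 - <<'E'
from h import *
o=sensors.observe();print(o)
E
```

```text
{'clock': 9.75, 'joints': array([ 0.72498274,  0.64091356, -0.7708568 ,  1.88121316,  0.58280018,
        0.85768696,  0.93114437]), 'dq': array([-4.07931209e-05, -3.58305377e-04,  8.68866585e-04, -1.11424754e-03,
       -7.89694160e-04,  1.07406332e-03, -3.75221745e-04]), 'joint_efforts': array([ 1.40350722e+00, -6.09964514e+01, -1.07167867e+01, -2.07881570e+01,
        7.23729450e-01,  3.43883727e-01,  4.70016582e-02]), 'position': array([ 0.5299443 , -0.15468445,  0.08134396]), 'ee_rot': array([4.63886022e-01, 3.10598091e+00, 7.59010363e-04]), 'force': array([0.24679235, 2.36037512, 5.76632979]), 'ft_torque': array([ 0.59165863, -0.06895023, -0.01131849]), 'gripper_force': 50.00150978565216, 'width': 0.42875527327179813}
```

>>> arm_command(deltas=[0,0,-0.033,0,0,0,30,0,0,-0.067,0,0,0,30,0,0,-0.1,0,0,0,30,0,0,-0.133,0,0,0,30,0,0,-0.167,0,0,0,30,0,0,-0.2,0,0,0,30,0,0,-0.233,0,0,0,30,0,0,-0.267,0,0,0,30,0,0,-0.3,0,0,0,30,0,0,-0.333,0,0,0,30,0,0,-0.367,0,0,0,30,0,0,-0.4,0,0,0,30,0,0,-0.433,0,0,0,30,0,0,-0.467,0,0,0,30,0,0,-0.5,0,0,0,30])

```text
clock: 11.25
position: [0.5303, -0.1543, 0.0813]
ee_rot: [1.619, 2.691, 0.002]
force: [1.9, 3.5, 4.4]
width: 0.424
gripper_force: 50.0
```

```bash
cat > q.py <<'E'
from h import *
o=sensors.observe();r=o["ee_rot"]
y=np.degrees(2*np.arctan2(r[1],r[0]))
print("yaw %.2f"%((y+180)%360-180),"tq",o["ft_torque"].round(3),"F",o["force"].round(1),"q",o["joints"].round(2),"t7",o["joint_efforts"][6],o["clock"],o["width"])
E
python3 q.py
```

```text
yaw 117.92 tq [ 0.725 -0.33   0.062] F [1.9 3.5 4.4] q [ 0.6   0.58 -0.57  1.89  0.43  0.79  0.28] t7 0.7744554989039898 11.25 0.4244662512047111
```

>>> arm_command(deltas=[0,0,-0.033,0,0,0,30,0,0,-0.067,0,0,0,30,0,0,-0.1,0,0,0,30,0,0,-0.133,0,0,0,30])

```text
clock: 11.65
position: [0.5305, -0.1543, 0.0814]
ee_rot: [1.891, 2.507, 0.003]
force: [1.3, 4.1, 3.7]
width: 0.43
gripper_force: 50.0
```

```bash
python3 q.py
```

```text
yaw 105.96 tq [ 0.751 -0.336  0.035] F [1.3 4.1 3.7] q [ 0.56  0.57 -0.52  1.89  0.39  0.78  0.1 ] t7 0.7893949560821056 11.65 0.42954876401013964
```

>>> arm_command(deltas=[0,0,-0.022,0,0,0,30,0,0,-0.044,0,0,0,30,0,0,-0.067,0,0,0,30,0,0,-0.089,0,0,0,30])

```text
clock: 12.05
position: [0.5305, -0.1542, 0.0814]
ee_rot: [2.061, 2.37, 0.003]
force: [2.5, 5.4, 4.9]
width: 0.425
gripper_force: 50.0
```

```bash
python3 q.py
```

```text
yaw 97.99 tq [ 0.974 -0.613  0.099] F [2.5 5.4 4.9] q [ 0.53  0.56 -0.48  1.9   0.36  0.77 -0.01] t7 0.47640547156333923 12.05 0.4247870406333837
```

>>> arm_command(deltas=[0,0,-0.022,0,0,0,30,0,0,-0.044,0,0,0,30,0,0,-0.067,0,0,0,30,0,0,-0.089,0,0,0,30])

```text
clock: 12.45
position: [0.5306, -0.1543, 0.0813]
ee_rot: [2.221, 2.22, 0.003]
force: [3.0, 5.0, 3.9]
width: 0.435
gripper_force: 50.0
```

```bash
python3 q.py
```

```text
yaw 89.98 tq [ 0.999 -0.655  0.092] F [3.  5.  3.9] q [ 0.51  0.55 -0.45  1.9   0.34  0.76 -0.12] t7 0.4756871983408928 12.45 0.4347556040968843
```

>>> arm_command(deltas=[0,0,-0.022,0,0,0,30,0,0,-0.044,0,0,0,30,0,0,-0.067,0,0,0,30,0,0,-0.089,0,0,0,30])

```text
clock: 12.85
position: [0.5307, -0.1543, 0.0813]
ee_rot: [2.371, 2.06, 0.004]
force: [3.0, 4.7, 4.8]
width: 0.429
gripper_force: 50.0
```

```bash
python3 q.py
```

```text
yaw 81.96 tq [ 0.86  -0.722  0.052] F [3.  4.7 4.8] q [ 0.48  0.55 -0.41  1.9   0.31  0.75 -0.24] t7 0.4750639759004116 12.85 0.42917659701922684
```

>>> arm_command(deltas=[0,0,-0.022,0,0,0,30,0,0,-0.044,0,0,0,30,0,0,-0.067,0,0,0,30,0,0,-0.089,0,0,0,30])

```text
clock: 13.25
position: [0.5308, -0.1543, 0.0814]
ee_rot: [2.509, 1.889, 0.004]
force: [3.3, 5.2, 3.9]
width: 0.426
gripper_force: 50.0
```

```bash
python3 q.py
```

```text
yaw 73.95 tq [ 0.956 -0.733  0.148] F [3.3 5.2 3.9] q [ 0.46  0.54 -0.37  1.9   0.28  0.74 -0.35] t7 0.47372471541166306 13.25 0.42615071739217414
```

>>> arm_command(deltas=[0,0,-0.022,0,0,0,30,0,0,-0.044,0,0,0,30,0,0,-0.067,0,0,0,30,0,0,-0.089,0,0,0,30])

```text
clock: 13.65
position: [0.5309, -0.1543, 0.0814]
ee_rot: [2.635, 1.709, 0.004]
force: [3.5, 5.4, 4.1]
width: 0.428
gripper_force: 50.0
```

```bash
python3 q.py
```

```text
yaw 65.94 tq [ 0.915 -0.847  0.055] F [3.5 5.4 4.1] q [ 0.43  0.54 -0.34  1.91  0.25  0.74 -0.47] t7 0.4729994013905525 13.65 0.42805147996241977
```

>>> arm_command(deltas=[0,0,-0.022,0,0,0,30,0,0,-0.044,0,0,0,30,0,0,-0.067,0,0,0,30,0,0,-0.089,0,0,0,30])

```text
clock: 14.05
position: [0.531, -0.1544, 0.0814]
ee_rot: [2.748, 1.521, 0.004]
force: [4.6, 4.0, 4.2]
width: 0.429
gripper_force: 50.0
```

```bash
python3 q.py
```

```text
yaw 57.93 tq [ 0.861 -0.85   0.062] F [4.6 4.  4.2] q [ 0.4   0.53 -0.3   1.91  0.22  0.73 -0.58] t7 0.47242725268006325 14.05 0.42934045396129317
```

>>> arm_command(deltas=[0,0,-0.022,0,0,0,30,0,0,-0.044,0,0,0,30,0,0,-0.067,0,0,0,30,0,0,-0.089,0,0,0,30])

```text
clock: 14.45
position: [0.531, -0.1544, 0.0814]
ee_rot: [2.847, 1.326, 0.005]
force: [5.3, 4.0, 2.8]
width: 0.43
gripper_force: 50.0
```

```bash
python3 q.py
```

```text
yaw 49.93 tq [ 0.827 -0.885  0.151] F [5.3 4.  2.8] q [ 0.38  0.53 -0.26  1.91  0.2   0.73 -0.7 ] t7 0.4122090619057417 14.45 0.4302697288838655
```

>>> arm_command(deltas=[0,0,-0.022,0,0,0,30])

```text
clock: 14.55
position: [0.531, -0.1544, 0.0814]
ee_rot: [2.87, 1.276, 0.005]
force: [5.0, 4.1, 2.7]
width: 0.429
gripper_force: 50.0
```

```bash
python3 q.py
```

```text
yaw 47.96 tq [ 0.789 -0.96   0.219] F [5.  4.1 2.7] q [ 0.37  0.53 -0.25  1.91  0.19  0.72 -0.72] t7 0.38668837398290634 14.55 0.42908393683958823
```

>>> arm_command(deltas=[0,0,-0.022,0,0,0,30])

```text
clock: 14.65
position: [0.5311, -0.1544, 0.0814]
ee_rot: [2.891, 1.227, 0.005]
force: [5.2, 4.3, 2.0]
width: 0.426
gripper_force: 50.0
```

```bash
python3 q.py
```

```text
yaw 45.98 tq [ 0.779 -0.949  0.258] F [5.2 4.3 2. ] q [ 0.36  0.53 -0.24  1.91  0.18  0.72 -0.75] t7 0.3400098066776991 14.65 0.42575130828412283
```

>>> arm_command(deltas=[0,0,-0.022,0,0,0,30])

```text
clock: 14.75
position: [0.5311, -0.1544, 0.0814]
ee_rot: [2.912, 1.177, 0.005]
force: [4.4, 3.3, 3.0]
width: 0.425
gripper_force: 50.0
```

```bash
python3 q.py
```

```text
yaw 44.01 tq [ 0.792 -0.943  0.27 ] F [4.4 3.3 3. ] q [ 0.36  0.52 -0.23  1.91  0.18  0.72 -0.78] t7 0.28647626750171185 14.75 0.425219246112365
```

>>> arm_command(deltas=[0,0,-0.022,0,0,0,30])

```text
clock: 14.85
position: [0.5311, -0.1545, 0.0814]
ee_rot: [2.932, 1.126, 0.005]
force: [5.4, 3.5, 2.3]
width: 0.43
gripper_force: 50.0
```

```bash
python3 q.py
```

```text
yaw 42.03 tq [ 0.801 -0.958  0.268] F [5.4 3.5 2.3] q [ 0.35  0.52 -0.22  1.91  0.17  0.72 -0.81] t7 0.26103537529706955 14.85 0.42970671003813554
```

>>> arm_command(deltas=[0,0,-0.022,0,0,0,30])

```text
clock: 14.95
position: [0.5312, -0.1545, 0.0814]
ee_rot: [2.951, 1.075, 0.005]
force: [4.9, 3.8, 3.0]
width: 0.431
gripper_force: 50.0
```

```bash
python3 q.py
```

```text
yaw 40.05 tq [ 0.798 -0.949  0.33 ] F [4.9 3.8 3. ] q [ 0.34  0.52 -0.22  1.91  0.16  0.72 -0.84] t7 0.264318622648716 14.95 0.43072728456946385
```

>>> arm_command(deltas=[0,0,-0.022,0,0,0,30])

```text
clock: 15.05
position: [0.5311, -0.1545, 0.0814]
ee_rot: [2.969, 1.024, 0.005]
force: [5.2, 3.8, 2.2]
width: 0.426
gripper_force: 50.0
```

```bash
python3 q.py
```

```text
yaw 38.07 tq [ 0.723 -0.967  0.341] F [5.2 3.8 2.2] q [ 0.34  0.52 -0.21  1.91  0.15  0.72 -0.86] t7 0.26436734944581985 15.05 0.4261769638722158
```

The torque rose from yaw ≈ 50° and levelled off at ≈ 43°, the yield plateau with a rise of about 0.21 N m (45 N × 5 mm = 0.225 expected). From there I turn 43–45°, to yaw ≈ 0.

>>> arm_command(deltas=[0,0,-0.022,0,0,0,30,0,0,-0.044,0,0,0,30,0,0,-0.067,0,0,0,30,0,0,-0.089,0,0,0,30,0,0,-0.111,0,0,0,30,0,0,-0.133,0,0,0,30,0,0,-0.156,0,0,0,30,0,0,-0.178,0,0,0,30,0,0,-0.2,0,0,0,30,0,0,-0.222,0,0,0,30])

```text
clock: 16.05
position: [0.5312, -0.1547, 0.0814]
ee_rot: [3.102, 0.494, 0.005]
force: [5.6, 2.9, 1.6]
width: 0.428
gripper_force: 50.0
```

```bash
python3 q.py
```

```text
yaw 18.09 tq [ 0.681 -1.058  0.335] F [5.6 2.9 1.6] q [ 0.27  0.51 -0.11  1.92  0.08  0.71 -1.15] t7 0.2624243963509798 16.05 0.42755310612149894
```

>>> arm_command(deltas=[0,0,-0.022,0,0,0,30,0,0,-0.044,0,0,0,30,0,0,-0.067,0,0,0,30,0,0,-0.089,0,0,0,30,0,0,-0.111,0,0,0,30,0,0,-0.133,0,0,0,30,0,0,-0.156,0,0,0,30,0,0,-0.178,0,0,0,30,0,0,-0.2,0,0,0,30])

```text
clock: 16.95
position: [0.5312, -0.1549, 0.0814]
ee_rot: [3.141, 0.002, 0.005]
force: [5.9, 2.7, 2.1]
width: 0.425
gripper_force: 50.0
```

```bash
python3 q.py
```

```text
yaw 0.08 tq [ 0.555 -1.088  0.307] F [5.9 2.7 2.1] q [ 0.21  0.51 -0.03  1.92  0.02  0.7  -1.4 ] t7 0.2585498057305813 16.95 0.42471395200704
```

>>> arm_command(deltas=[0,0,0,0,0,0,45,0,0,0,0,0,0,60,0,0,0,0,0,0,75,0,0,0,0,0,0,80,0,0,0,0,0,0,80,0,0,0,0,0,0.03,80,0,0,0,0,0,0.07,80,0,0,0,0,0,0.12,80,0,0,0,-0.04,-0.04,0.14,80,0,0,0,-0.08,-0.08,0.14,80,0,0,0,-0.11,-0.12,0.14,80,0,0,0,-0.13,-0.16,0.14,80,0,0,0,-0.13,-0.2,0.14,80,0,0,0,-0.13,-0.2,0.14,80,0,0,0,-0.13,-0.2,0.14,80])

```text
clock: 18.45
position: [0.3987, -0.3561, 0.2205]
ee_rot: [-3.141, 0.002, 0.001]
force: [0.8, 0.3, -0.1]
width: 0.876
gripper_force: 0.0
```

```bash
python3 - <<'E'
from h import *
t=optics.get_image("top");s=optics.get_image("side");t0=cv2.imread("pics/top0.png")
f=lambda i:cv2.resize(i[190:240,300:400],(500,250),interpolation=cv2.INTER_CUBIC)
a=np.vstack([f(t0),f(t)])
b=cv2.resize(s[140:240,290:350],(300,500),interpolation=cv2.INTER_CUBIC)
cv2.imwrite("pics/e1.png",np.hstack([a,b]))
E
```

```text
(no output)
```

View pics/e1.png

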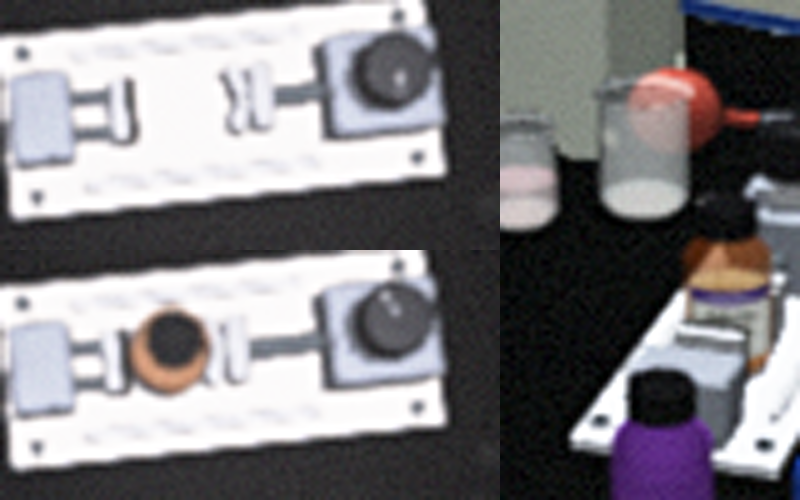

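The pad has visibly moved back and the bottle is upright and held. I'll measure the pad shift in sub-pixels before handing in.

```bash
python3 - <<'E'
from h import *
t0=cv2.imread("pics/top0.png").astype(np.float32)
t1=np.mean([optics.get_image("top").astype(np.float32) for _ in range(8)],0).astype(np.float32)
O=np.array([.519,-.0518]);a=.0957;X=np.array([np.cos(a),np.sin(a)]);Y=np.array([-X[1],X[0]])
def prof(img,ys,xs,z=.042):
    P=np.array([[*(O+X*x+Y*y),z] for x in xs for y in ys])
    m=proj("top",P).astype(np.float32).reshape(len(xs),len(ys),2)
    return cv2.remap(img,m[...,0],m[...,1],cv2.INTER_CUBIC).mean(2).mean(0)
st=.0002
for name,lo,hi,xs,sg in [("pad",.024,.05,np.r_[np.arange(-.016,-.012,.001),np.arange(.013,.017,.001)],1),("pad centre rear",.032,.05,np.arange(-.004,.005,.001),1),("jaw",-.052,-.035,np.r_[np.arange(-.016,-.01,.001),np.arange(.011,.017,.001)],1),("plate/endblock",.06,.105,np.arange(-.015,.016,.001),1)]:
    ys=np.arange(lo,hi,st);p0=prof(t0,ys,xs)
    ds=np.arange(-.003,.020,st); e=[]
    for d in ds:
        p1=prof(t1,ys+d,xs); e.append(np.mean((p1-p1.mean()-p0+p0.mean())**2))
    e=np.array(e);k=e.argmin();print(name,"shift mm %.1f"%(ds[k]*1e3),"rms %.1f"%e[k]**.5, "rms@0 %.1f"%e[15]**.5, p0.std().round(1))
E
```

```text
pad shift mm 3.6 rms 24.0 rms@0 47.7 32.4
pad centre rear shift mm 3.6 rms 12.3 rms@0 55.8 33.6
jaw shift mm 13.8 rms 2.0 rms@0 12.0 12.3
plate/endblock shift mm 0.0 rms 0.9 rms@0 0.9 40.4
```

The pad has shifted 3.6 mm and the jaw 13.8 mm, both as predicted, so I'm handing in.

```bash
python3 -c "
from cell import arm
print(arm.sign_off())"
```

```text
the job is handed in; nothing more can be done
None
```

The small amber bottle stands upright in the clamp, tightened about 43° past the sharp rise in resistance (pad pushed back about 3.6 mm by camera); the robot is clear and the job is handed in, with no verdict shown.

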